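Fetch the tube coupling from behind the spray bottles

TASK

Move both spray bottles out of the low wooden rack and stand them on the black rubber mat, then fetch the rusty tube coupling from behind them and stand it centred on the round metal disc of the small wooden block. After that put each spray bottle back upright, centred on the same black disc of the rack it came from, with its nozzle pointing straight out of the rack's open front; do not knock a bottle over, and leave the bearing in the rack where it lies.

Things in the scene. Friction and masses are not known exactly. Their poses are not given: they have to be found in the camera images.
- spray_green (a point): Spray bottle with a green trigger head, 206 mm tall; starts on one of the rack's black discs. Point: above the middle of its foot, 103 mm above the underside; y axis the way the nozzle points, z up. Body 48 mm wide (x), 86 long (y), to 118 mm high. Head 30 mm wide in x: grip it across x, straight above the point, 170 to 185 mm above the underside. Nozzle tip 67 mm from the point in y. About 0.2 kg.
- spray_white (a point): Spray bottle with a white trigger head, 210 mm tall; starts on one of the rack's black discs. Point: above the middle of its foot, 103 mm above the underside; y axis the way the nozzle points, z up. Body 40 mm wide (x), 77 long (y), to 128 mm high. Head 30 mm wide in x: grip it across x, straight above the point, 170 to 185 mm above the underside. Nozzle tip 64 mm from the point in y. About 0.3 kg.
- coupling_mid (a point): Rusty brown tube coupling, a short round piece of tube 50 mm in outer diameter and 42 mm high, standing on end in the rack behind one of the bottles (which one varies); the point is its centre, 21 mm above its underside, z up. About 0.35 kg; grip it across the outside, from above.
- bearing_mid (a point): Steel ball bearing, 47 mm diameter and 14 mm high, lying flat in the rack behind the other bottle; the point is its centre. It stays there.
- rack: Fixed wooden rack, floor 230 mm deep (x), 280 wide (y), its top 62 mm above the bench; above the floor: side walls 14 mm, back wall 26, strip between the lanes 12, front open. A fixed brass fitting stands mid-back. Origin: centre of the underside, on the bench; x to the back wall (open front toward -x, roughly to the robot), y left, z up. Coupling and bearing are about 30 mm behind it, 75 mm to either side.
- bay_left (a point): Centre of the black disc (90 mm diameter, flush in the floor) at the front of the rack's left lane, on the top of the floor. Axes as the rack's.
- bay_right (a point): The same in the rack's right lane, 150 mm from the left one.
- mat_top (a point): Centre of the top of a black rubber mat, 200 mm (x) by 140 mm (y), on a fixed wooden riser to the left or the right of the rack; its flat top is 62 mm above the bench, z up. Room for both bottles one behind the other along x, 100 mm apart, nozzles along y.
- disc (a point): Centre of the top of the round aluminium disc (72 mm diameter, 5 mm thick) on a fixed square wooden block (120 x 120 x 57 mm), on the other side of the rack from the mat. The top is 62 mm above the bench; z up.

How it is judged:
By the outcome, as a careful person would: the job done as asked, in the order asked, and still so for the second after the job is handed in, with the robot touching nothing.
It also fails if it takes over 128 s, if anything falls off the work surface, if the arm or the gripper's body presses on something with over 40 N, if the wrist force passes 120 N, or if a joint passes its speed limit or range.

ROBOT

A 6-joint arm with a two-finger parallel gripper is mounted at the origin on a cart in front of the work surface, level with it; the furniture and walls round the work are solid. World frame = base frame: x ahead of the robot, y to its left, z up, the work surface at z = 0. Lengths are in m, angles in rad, forces in N, time in s.
With the tool pointing down it reaches from about 0.325 to 0.775 m from the base axis. Payload 5.5 kg.
Tool frame: the origin (TCP) lies midway between the tips of the shut fingers; the grasp point (between the pads) lies 19 mm behind it; z points along the fingers, y is the line along which they close (so a half turn about z gives the same grasp; the last joint's range is limited). The gripper opens to 85 mm and grips with 20 to 120 N. Pads are 22 mm wide; open, the fingers measure 114 mm over their backs; the gripper's body (76 mm by 85 mm) begins 54 mm behind the grasp point. The pads swing forward as they close: fully open they stand 13 mm farther back than shut.
Start: joints at [-1.328, 0.091, 1.231, -0, 1.82, -0.057], TCP at [0.177, -0.573, 0.2] pointing down, gripper open.
Joint ranges: [-2.87, 2.87], [-0.86, 2.18], [0.17, 2.46], [-1.51, 4.65], [0.06, 2.69], [-2.65, 2.65]. Speed limits (rad/s): [2.57, 2.57, 3.01, 3.14, 3.14, 3.14].

INTERFACE

Orientations are given as a unit quaternion [x, y, z, w].
In Python, from plant import arm, vision gives the robot as it stands. The module is installed in compiled form; this text tells all that it offers.
- The arm moves only by the tool apply_moves, never from a script. Its argument "targets" is one flat list of numbers, 7 for each row, row after row: the shift along the tool's x, y, z in cm, then the turn, a rotation vector about the tool's x, y, z in degrees, then the opening, from 0 (shut) to 1 (fully open). A call has 1 to 8 rows; each row shifts and turns the commanded pose from where the row before left it, along the tool's axes as they then stand; what a row does not reach is not made up. A row lasts 1/8 s, in which the tool goes at most 62.5 mm and 10.7 degrees, less where a joint would pass 70% of its speed; a pose out of reach is approached as far as the arm can. A call with a gripper value outside its range is refused whole. The fingers move at their own pace and stop on an object; "squeeze" is the grip in N (left out, the last holds). Time passes only in rows, so rows that do not move let the fingers close. It gives the time, the measured TCP pose, the force, the opening and the grip force at its end, in the units of the state.
- arm.state(): the state, without advancing time (a new reading comes with each control period).
- vision.get_image(name): name is "scene" or "top" or "wrist"; returns (picture, depth): 420x560x3 uint8, red, green, blue; 420x560 float32, m along the optical axis (not along the pixel's ray), 0 where there is no reading.
- vision.calibration(name): a dict with "camera_matrix" (3x3 intrinsics, pixels), "eye" and "attitude" of the camera in the world. Camera axes: x right, y up, looking along -z (the intrinsics and any distortion apply to the point x, -y, -z); pixel columns grow to the right and rows downward; lengths in m; the calibration is good to about 2 mm. A picture is of the moment at which its call begins: read the wrist's pose just before it. calibration takes no time and is no camera call; for the wrist camera it gives the pose at the moment of the call.
- arm.finish_job(): hands the job in; it is judged then, once.
The state is a dict: "t": time; "joint_positions": joint angles; "joint_velocities": joint speeds; "joint_efforts": joint torques, N m; "tcp_pos": TCP position; "ee_rot": TCP orientation; "ft_force": force on the tool from outside, world axes, zero at the start; "ft_torque": the same for the moment, N m; "width": finger opening in m; "grip_force": force on a finger pad.
Only numpy, scipy, OpenCV 4.12 (cv2) and the standard library are available. Lean on these libraries where they do the work, as an engineer would, in place of code of your own. Each camera call takes 0.05 s, during which the arm holds its last target. There are 200 camera calls.

## Working session

There is one attempt and no reset: what is moved stays moved. The work goes in short steps, Python scripts to look and compute and a tool call to move; the robot and the scene stay as the last step left them, time stands still between calls to the robot, and variables do not carry over. Pictures are saved under pics/ and viewed, at most 14 in all, crops included, and the job is handed in when it is done.

Besides the shell and the picture viewer there is one more tool, called after ">>>" as name(argument=value, ...) on one line, values as JSON. apply_moves: Moves the arm, as the interface text tells. Its arguments: {"type":"object","properties":{"targets":{"type":"array","items":{"type":"number"}},"squeeze":{"type":"number"}},"required":["targets"]}

```bash
mkdir -p pics; cat > h.py <<'E'
import numpy as np, cv2
from plant import arm, vision
from scipy.spatial.transform import Rotation as R
def cam(n):
    c=vision.calibration(n); K=np.array(c["camera_matrix"]); a=np.array(c["attitude"]); 
    Rm=R.from_quat(a).as_matrix() if a.size==4 else a.reshape(3,3)
    return K,np.array(c["eye"]),Rm,c
def snap(n,f=None):
    k=cam(n); im,d=vision.get_image(n)
    if f: cv2.imwrite("pics/"+f,im[:,:,::-1])
    return im,d,k
def world(d,k):
    K,e,Rm,_=k; v,u=np.mgrid[:420,:560]
    p=np.stack([(u-K[0,2])/K[0,0]*d,-(v-K[1,2])/K[1,1]*d,-d],-1)
    return p@Rm.T+e
E
python3 - <<'E'
from h import *
for n in("scene","top"):
    im,d,k=snap(n,n+"0.png"); W=world(d,k); np.savez("/tmp/"+n,im=im,d=d,W=W); print(n,k[3])
print(cam("wrist")[3]); print(arm.state())
E
```

```text
scene {'camera_matrix': array([[478.58725799,   0.        , 272.50597867],
       [  0.        , 478.58725799, 212.78273343],
       [  0.        ,   0.        ,   1.        ]]), 'eye': array([0.96564529, 0.79403895, 1.04707056]), 'attitude': array([0.08708219, 0.35195291, 0.90486156, 0.22309505])}
top {'camera_matrix': array([[453.47704222,   0.        , 272.73992775],
       [  0.        , 453.47704222, 202.32544568],
       [  0.        ,   0.        ,   1.        ]]), 'eye': array([0.45048328, 0.07367761, 1.29072783]), 'attitude': array([ 0.04187781, -0.04669292, -0.69943574,  0.71193797])}
{'camera_matrix': array([[293.22164894,   0.        , 277.92824581],
       [  0.        , 293.22164894, 208.65586226],
       [  0.        ,   0.        ,   1.        ]]), 'eye': array([ 0.25164603, -0.55057873,  0.37353101]), 'attitude': array([-0.12321366,  0.09252254, -0.58603792,  0.79549829])}
{'t': 0.1, 'joint_positions': array([-1.32767776e+00,  9.18338345e-02,  1.23179034e+00,  2.24568241e-05,
        1.81979709e+00, -5.67224330e-02]), 'joint_velocities': array([ 5.38531695e-04, -6.48278927e-04, -2.85413642e-03,  3.15838719e-04,
       -1.37463958e-04,  1.07465149e-05]), 'joint_efforts': array([ 4.07585889e-03, -4.60216999e+01, -4.19217789e+01,  6.64543859e-05,
        1.06899222e-02, -1.46866165e-05]), 'tcp_pos': array([ 0.17713895, -0.57292892,  0.19891985]), 'ee_rot': array([ 9.88782130e-01,  1.49362186e-01, -7.42506427e-05, -9.11348943e-04]), 'ft_force': array([-0.87314782, -0.95554906, -0.35611419]), 'ft_torque': array([ 0.02884261, -0.03536174,  0.00537495]), 'grip_force': 0.0, 'width': 0.08564218657943234}
```

View pics/top0.png

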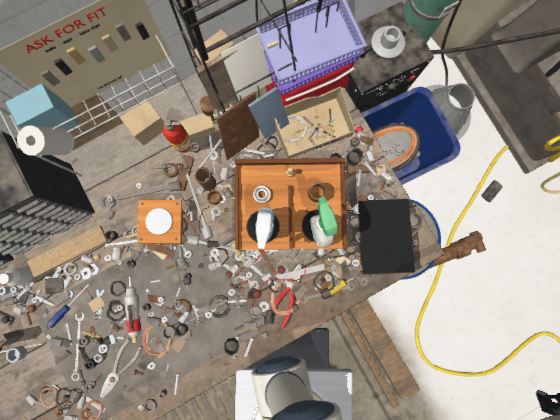

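View pics/scene0.png

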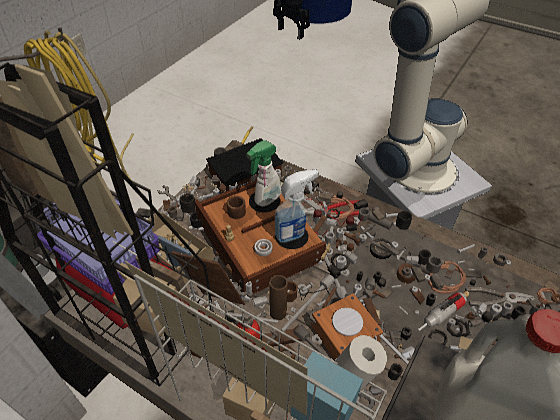

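The top view shows the green bottle in the right lane around (322,215), with the rusty coupling behind it at (320,190). The white bottle is in the left lane at (264,230), with the bearing at (262,194). The mat is to the right at (386,236) and the disc is at (159,221). The scene view agrees.

```bash
cat > m.py <<'E'
from h import *
T=np.load("/tmp/top.npz");S=np.load("/tmp/scene.npz")
def box(D,lo,hi):
    W=D["W"];return np.all((W>lo)&(W<hi),-1)&(D["d"]>0)
T_W=T["W"]
for n,(u,v) in dict(disc=(159,221),mat=(386,236),rackfloor=(280,175),rackfl=(243,243),fr=(341,243),bl=(241,165),br=(342,165),bear=(262,194)).items(): print(n,T_W[v,u].round(3))
def rect(D,m,nm):
    P=D["W"][m]; r=cv2.minAreaRect(P[:,:2].astype(np.float32)); print(nm,len(P),"c",np.round(r[0],4),"size",np.round(r[1],3),"ang",round(r[2],2),"z",np.median(P[:,2]).round(4))
for D,nm in((T,"top"),(S,"scene")):
    im=D["im"].astype(int); W=D["W"]; g=im.max(-1)
    def big(m):
        n,l,s,_=cv2.connectedComponentsWithStats(m.astype(np.uint8)); return l==1+np.argmax(s[1:,4])
    rect(D,big((g<60)&box(D,[.3,-.45,.04],[.65,-.1,.08])),nm+" mat")
    rect(D,big((im.min(-1)>150)&box(D,[.3,.2,.045],[.6,.5,.08])),nm+" disc")
    rect(D,big(box(D,[.3,.2,.045],[.6,.5,.075])),nm+" block")
    if nm=="top": rect(D,big(box(D,[.2,-.16,.052],[.68,.26,.1])),nm+" rack")
    for lo,hi in((.2,.22),(.22,.24),(.24,.28)):
      for a,b,q in((-.2,.03,"green"),(.03,.3,"white")):
        m=box(D,[.2,a,lo],[.7,b,hi]); 
        if m.sum()>5: rect(D,m,f"{nm} {q} {lo}")
    rect(D,big(box(D,[.44,-.12,.095],[.65,.03,.112])),nm+" coup")
    b=big(box(D,[.44,.04,.07],[.58,.16,.083])); rect(D,b,nm+" bearing")
E
python3 m.py
```

```text
disc [0.549 0.374 0.063]
mat [ 0.519 -0.241  0.065]
rackfloor [0.682 0.048 0.061]
rackfl [0.493 0.145 0.065]
fr [ 0.498 -0.12   0.062]
bl [0.708 0.156 0.061]
br [ 0.709 -0.12   0.078]
bear [0.628 0.096 0.063]
top mat 3701 c [ 0.5205 -0.2438] size [0.199 0.148] ang 3.96 z 0.062
top disc 560 c [0.5493 0.3763] size [0.071 0.071] ang 60.3 z 0.0622
top block 1944 c [0.5422 0.3853] size [0.165 0.116] ang 89.59 z 0.0582
top rack 6429 c [0.5779 0.0189] size [0.211 0.299] ang 1.56 z 0.0628
top green 0.2 90 c [ 0.3871 -0.0151] size [0.029 0.38 ] ang 80.94 z 0.207
top white 0.2 71 c [0.368  0.0695] size [0.341 0.041] ang 6.62 z 0.2065
top green 0.22 18 c [ 0.3864 -0.0207] size [0.026 0.379] ang 80.35 z 0.2292
top green 0.24 497 c [ 0.5515 -0.0554] size [0.089 0.033] ang 19.25 z 0.2659
top white 0.24 468 c [0.5199 0.0898] size [0.033 0.089] ang 85.3 z 0.2709
top coup 48 c [ 0.6268 -0.0368] size [0.043 0.018] ang 17.88 z 0.1039
top bearing 27 c [0.5072 0.1589] size [0.061 0.003] ang 0.82 z 0.0748
scene mat 1532 c [ 0.548  -0.2156] size [0.247 0.189] ang 75.1 z 0.0634
scene disc 641 c [0.5494 0.3758] size [0.07  0.067] ang 56.16 z 0.0628
scene block 2134 c [0.5426 0.3991] size [0.115 0.203] ang 1.34 z 0.0586
scene green 0.2 173 c [ 0.3914 -0.0201] size [0.03  0.392] ang 79.52 z 0.2087
scene white 0.2 144 c [0.3804 0.0744] size [0.367 0.04 ] ang 7.25 z 0.2107
scene green 0.22 129 c [ 0.391 -0.02 ] size [0.029 0.391] ang 79.77 z 0.2303
scene white 0.22 143 c [0.383  0.0714] size [0.371 0.037] ang 6.71 z 0.2302
scene green 0.24 376 c [ 0.395  -0.0311] size [0.052 0.402] ang 81.3 z 0.2652
scene white 0.24 564 c [0.5205 0.0904] size [0.035 0.091] ang 83.72 z 0.2661
scene coup 121 c [ 0.5346 -0.0451] size [0.033 0.078] ang 83.25 z 0.1038
scene bearing 61 c [0.5454 0.1042] size [0.012 0.072] ang 79.69 z 0.0756
```

```bash
python3 - <<'E'
import cv2,numpy as np
a=cv2.imread('pics/top0.png')[140:270,210:430];b=cv2.imread('pics/scene0.png')[120:300,150:350]
a=cv2.resize(a,None,fx=2.6,fy=2.6,interpolation=3)[:338];b=cv2.resize(b,None,fx=1.2,fy=1.2)
o=np.zeros((560,600,3),np.uint8);o[:338,:572]=a[:,:572];o[340:556,:240]=b;cv2.imwrite('pics/c1.png',o)
E
```

```text
(no output)
```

View pics/c1.png

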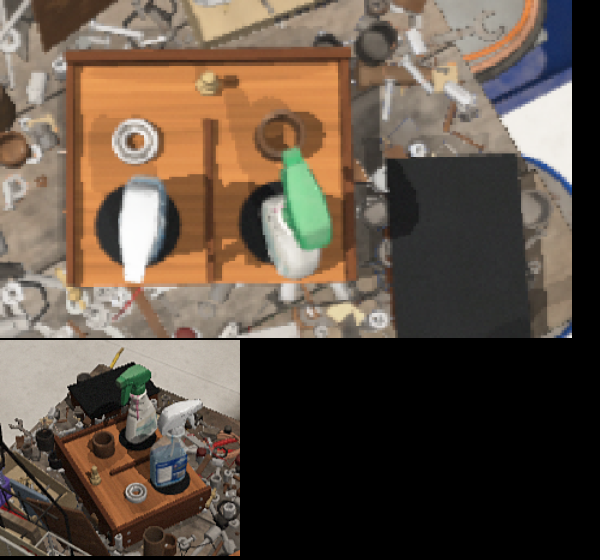

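The crop shows the white nozzle pointing to the front, at crop pixel (135,280). The green nozzle points to the back over the coupling, with its narrow tip at (292,155), so green has to be turned about 180° on return. First I work out the move to above the green bottle.

```bash
cat > go.py <<'E'
import sys
from h import *
def goto(x,y,z,yaw):
    s=arm.state(); Rm=R.from_quat(s["ee_rot"]).as_matrix(); p=s["tcp_pos"]
    y0=np.degrees(np.arctan2(Rm[1,0],Rm[0,0])); turn=-((yaw-y0+180)%360-180)
    a=np.radians(yaw); Rn=np.array([[np.cos(a),np.sin(a),0],[np.sin(a),-np.cos(a),0],[0,0,-1]])
    d=np.array([x,y,z])-p
    print("t",round(s["t"],2),"tcp",p.round(4),"yaw",y0.round(2),"q1q6",np.degrees(s["joint_positions"][[0,5]]).round(0),"w",round(s["width"],4),"f",s["ft_force"].round(1),"tilt",np.degrees(Rm[:2,2]).round(2))
    print("turn tz",turn.round(1),"shift cm before turn",(Rm.T@d*100).round(2),"after",(Rn.T@d*100).round(2))
if len(sys.argv)>4: goto(*map(float,sys.argv[1:5]))
E
python3 go.py .50 -.063 .33 19
```

```text
t 0.1 tcp [ 0.1771 -0.5729  0.1989] yaw 17.18 q1q6 [-76.  -3.] w 0.0856 f [-0.9 -1.  -0.4] tilt [-0.02  0.1 ]
turn tz -1.8 shift cm before turn [ 45.91 -39.21 -13.03] after [ 47.13 -37.7  -13.11]
```

>>> apply_moves(targets=[0,0,-6,0,0,-1.8,1,4.7,-3.8,-3,0,0,0,1,4.7,-3.8,-2.1,0,0,0,1,4.7,-3.8,-2,0,0,0,1,4.7,-3.8,0,0,0,0,1,4.7,-3.8,0,0,0,0,1,4.7,-3.8,0,0,0,0,1,4.7,-3.8,0,0,0,0,1])

```text
t: 1.1
tcp_pos: [0.3987, -0.2188, 0.3276]
ee_rot: [0.986, 0.165, -0.0, -0.0]
ft_force: [1.0, -0.8, -0.4]
width: 0.0854
grip_force: 0.0
```

>>> apply_moves(targets=[4.7,-3.8,0,0,0,0,1,4.7,-3.8,0,0,0,0,1,4.7,-3.8,0,0,0,0,1,0,0,0,0,0,0,1])

```text
t: 1.6
tcp_pos: [0.4956, -0.0634, 0.3265]
ee_rot: [0.986, 0.168, -0.001, -0.001]
ft_force: [0.2, -1.6, 0.5]
width: 0.0852
grip_force: 0.0
```

```bash
python3 - <<'E'
from h import *
im,d,k=snap("wrist","w1.png"); W=world(d,k); np.savez("/tmp/w1",im=im,d=d,W=W)
m=(W[...,2]>.245)&(W[...,2]<.285)&(d>0)
for a,b in((-.2,.03),(.03,.3)):
    mm=m&(W[...,1]>a)&(W[...,1]<b)&(W[...,0]>.4)&(W[...,0]<.7)
    if mm.sum()>20: P=W[mm]; print(len(P),cv2.minAreaRect(P[:,:2].astype(np.float32)),P[:,2].max())
E
python3 go.py .53 -.063 .33 19
```

```text
3657 ((0.5512070059776306, -0.0567634217441082), (0.08949398249387741, 0.033084314316511154), 17.075847625732422) 0.2717644545989563
5381 ((0.518138587474823, 0.0883270725607872), (0.033011630177497864, 0.0883585512638092), 84.95838165283203) 0.27648652056782286
t 1.65 tcp [ 0.4948 -0.0653  0.3269] yaw 19.2 q1q6 [-11.  59.] w 0.0856 f [-0.4  0.1 -0.5] tilt [-0.12  0.01]
turn tz 0.2 shift cm before turn [ 3.4   0.94 -0.32] after [ 3.4   0.93 -0.31]
```

View pics/w1.png

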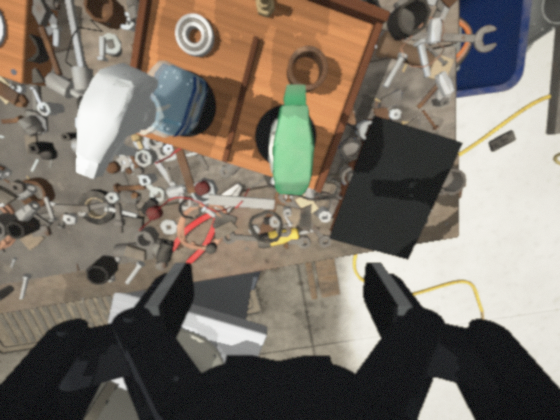

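The wrist view has the green head around (295,140), with its narrow nozzle end up at (294,90), so it points to the back. The white head is at (115,115) and the coupling at (306,68).

```bash
python3 go.py .530 -.063 .217 17.7
```

```text
t 1.65 tcp [ 0.4948 -0.0653  0.3269] yaw 19.2 q1q6 [-11.  59.] w 0.0856 f [-0.4  0.1 -0.5] tilt [-0.12  0.01]
turn tz 1.5 shift cm before turn [ 3.42  0.95 10.98] after [ 3.42  0.85 10.99]
```

>>> apply_moves(targets=[0,0,0,0,0,1.5,1,3.4,0.85,0,0,0,0,1,0,0,3,0,0,0,1,0,0,3,0,0,0,1,0,0,3,0,0,0,1,0,0,2,0,0,0,1,0,0,0,0,0,0,1])

```text
t: 2.52
tcp_pos: [0.5281, -0.0663, 0.2163]
ee_rot: [0.989, 0.15, -0.002, -0.0]
ft_force: [-0.0, -0.0, 0.2]
width: 0.0856
grip_force: 0.0
```

>>> apply_moves(targets=[0,0,0,0,0,0,0.3,0,0,0,0,0,0,0.1,0,0,0,0,0,0,0,0,0,0,0,0,0,0,0,0,0,0,0,0,0], squeeze=40)

```text
t: 3.15
tcp_pos: [0.5297, -0.0648, 0.219]
ee_rot: [0.988, 0.152, 0.001, 0.0]
ft_force: [0.9, 0.6, 5.1]
width: 0.0279
grip_force: 40.1
```

```bash
python3 go.py .530 -.063 .217 17.7; python3 go.py .5705 -.242 .267 94
```

```text
t 3.15 tcp [ 0.5297 -0.0648  0.219 ] yaw 17.49 q1q6 [-11.  62.] w 0.0279 f [0.9 0.6 5.1] tilt [ 0.1  -0.02]
turn tz -0.2 shift cm before turn [ 0.08 -0.16  0.2 ] after [ 0.08 -0.16  0.2 ]
t 3.15 tcp [ 0.5297 -0.0648  0.219 ] yaw 17.49 q1q6 [-11.  62.] w 0.0279 f [0.9 0.6 5.1] tilt [ 0.1  -0.02]
turn tz -76.5 shift cm before turn [-1.43 18.13 -4.79] after [-17.96   2.84  -4.8 ]
```

>>> apply_moves(targets=[0,0,-2,0,0,0,0,0,0,-3,0,0,0,0,0,0,-1,0,0,-9.5,0,0,0,0,0,0,-9.5,0,0,0,0,0,0,-9.5,0,0,0,0,0,0,-9.5,0,0,0,0,0,0,-9.5,0,0,0,0,0,0,-9.5,0])

```text
t: 4.15
tcp_pos: [0.5292, -0.0648, 0.2768]
ee_rot: [0.794, 0.607, -0.001, -0.001]
ft_force: [-0.4, 0.3, -2.0]
width: 0.0282
grip_force: 39.8
```

>>> apply_moves(targets=[0,0,0,0,0,-9.5,0,0,0,0,0,0,-9.5,0,-3,0.5,0,0,0,0,0,-3,0.5,0,0,0,0,0,-3,0.5,0,0,0,0,0,-3,0.5,0,0,0,0,0,-3,0.4,0,0,0,0,0,-3,0.4,0,0,0,0,0])

```text
t: 5.15
tcp_pos: [0.5682, -0.2437, 0.2766]
ee_rot: [0.685, 0.728, -0.0, -0.001]
ft_force: [0.1, -0.3, -1.2]
width: 0.0283
grip_force: 39.9
```

```bash
python3 go.py .5705 -.242 .219 94
python3 - <<'E'
from h import *
for n in ("wrist","top"):
    im,d,k=snap(n,n[0]+"2.png"); W=world(d,k); np.savez("/tmp/%s2"%n,im=im,d=d,W=W)
g=im.max(-1)<60
m=g&(abs(W[...,2]-.062)<.02)
for a,b in((-.12,.0),(.03,.15)):
    mm=m&(W[...,1]>a)&(W[...,1]<b)&(W[...,0]>.48)&(W[...,0]<.6); P=W[mm]
    print(len(P),cv2.minEnclosingCircle(P[:,:2].astype(np.float32)),P[:,2].mean())
E
```

```text
t 5.15 tcp [ 0.5682 -0.2437  0.2766] yaw 93.48 q1q6 [-26. -30.] w 0.0283 f [ 0.1 -0.3 -1.2] tilt [-0.11  0.05]
turn tz -0.5 shift cm before turn [0.15 0.25 5.76] after [0.16 0.24 5.76]
805 ((0.5442107915878296, -0.05618517845869064), 0.04466095566749573) 0.0625663621624526
267 ((0.5400441288948059, 0.09138688445091248), 0.04372274503111839) 0.0625660350673963
```

View pics/t2.png

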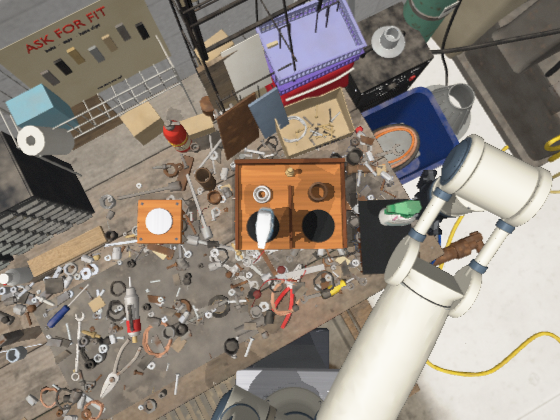

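The top view shows the green bottle held over the mat at (400,210), with its nozzle toward the rack. The right bay disc is free at (318,226), and the white bottle is untouched.

>>> apply_moves(targets=[0.1,0.2,0,0,0,0,0,0,0,2,0,0,0,0,0,0,2,0,0,0,0,0,0,1,0,0,0,0,0,0,0.5,0,0,0,0,0,0,0,0,0,0,0])

```text
t: 6.0
tcp_pos: [0.5702, -0.2414, 0.2232]
ee_rot: [0.685, 0.728, 0.0, 0.0]
ft_force: [0.7, -0.2, -2.2]
width: 0.0282
grip_force: 39.9
```

>>> apply_moves(targets=[0,0,0.2,0,0,0,0,0,0,0,0,0,0,0])

```text
t: 6.25
tcp_pos: [0.5703, -0.2418, 0.2213]
ee_rot: [0.685, 0.728, 0.0, 0.0]
ft_force: [1.0, -0.0, -2.0]
width: 0.0281
grip_force: 39.9
```

>>> apply_moves(targets=[0,0,0.15,0,0,0,0,0,0,0.15,0,0,0,0,0,0,0,0,0,0,0])

```text
t: 6.62
tcp_pos: [0.5703, -0.2419, 0.2191]
ee_rot: [0.685, 0.728, 0.0, 0.001]
ft_force: [-0.5, -1.3, 4.5]
width: 0.0282
grip_force: 40.6
```

>>> apply_moves(targets=[0,0,0,0,0,0,0.5,0,0,0,0,0,0,0.8,0,0,0,0,0,0,1,0,0,0,0,0,0,1,0,0,-3,0,0,0,1,0,0,-4,0,0,0,1,0,0,-4,0,0,0,1,0,0,0,0,0,0,1])

```text
t: 7.62
tcp_pos: [0.5708, -0.242, 0.3326]
ee_rot: [0.685, 0.728, 0.001, 0.004]
ft_force: [0.1, -0.7, -0.6]
width: 0.0852
grip_force: 0.0
```

```bash
python3 go.py .5414 .0872 .329 175
```

```text
t 7.62 tcp [ 0.5708 -0.242   0.3326] yaw 93.48 q1q6 [-26. -30.] w 0.0852 f [ 0.1 -0.7 -0.6] tilt [ 0.39 -0.19]
turn tz -81.5 shift cm before turn [33.04 -0.94  0.23] after [ 5.8  32.54  0.36]
```

>>> apply_moves(targets=[5.5,-0.1,0,0,0,0,1,5.5,-0.2,0,0,0,0,1,5.5,-0.2,0,0,0,0,1,5.5,-0.2,0,0,0,0,1,5.5,-0.2,0,0,0,0,1,5.5,0,0,0,0,0,1,0,0,0,0,0,-10.2,1,0,0,0,0,0,-10.2,1])

```text
t: 8.62
tcp_pos: [0.5408, 0.0882, 0.3263]
ee_rot: [0.542, 0.84, -0.001, -0.001]
ft_force: [0.4, -0.2, 0.7]
width: 0.0855
grip_force: 0.0
```

>>> apply_moves(targets=[0,0,0,0,0,-10.2,1,0,0,0,0,0,-10.2,1,0,0,0,0,0,-10.2,1,0,0,0,0,0,-10.2,1,0,0,0,0,0,-10.2,1,0,0,0,0,0,-10.1,1,0,0,0,0,0,0,1])

```text
t: 9.5
tcp_pos: [0.541, 0.0871, 0.3266]
ee_rot: [0.045, 0.999, -0.0, -0.001]
ft_force: [-0.3, 0.1, 0.2]
width: 0.0858
grip_force: 0.0
```

```bash
python3 go.py .5414 .0872 .219 175
python3 - <<'E'
from h import *
im,d,k=snap("wrist","w3.png"); W=world(d,k)
m=(W[...,2]>.245)&(W[...,2]<.285)&(d>0)&(W[...,1]>.03)&(W[...,1]<.2)&(W[...,0]>.4)&(W[...,0]<.62)
P=W[m]; print(len(P),cv2.minAreaRect(P[:,:2].astype(np.float32)),P[:,2].max())
E
```

```text
t 9.5 tcp [0.541  0.0871 0.3266] yaw 174.89 q1q6 [  6. -79.] w 0.0858 f [-0.3  0.1  0.2] tilt [-0.11 -0.01]
turn tz -0.1 shift cm before turn [-6.000e-02  1.000e-02  1.076e+01] after [-4.000e-02  1.000e-02  1.076e+01]
3153 ((0.5178799629211426, 0.08852481842041016), (0.03282305598258972, 0.08684766292572021), 84.78240203857422) 0.2761920722099895
```

View pics/w3.png

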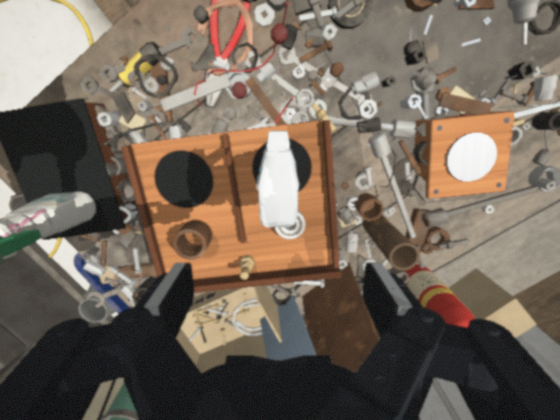

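The view shows the white bottle under the gripper, with its nozzle to the front at (278,135). Both discs are visible, and the green bottle is standing on the mat at the left.

>>> apply_moves(targets=[0.2,0,3,0,0,0,1,0,0,3,0,0,0,1,0,0,3,0,0,0,1,0,0,1.8,0,0,0,1,0,0,0,0,0,0,1])

```text
t: 10.18
tcp_pos: [0.5383, 0.0872, 0.2176]
ee_rot: [0.045, 0.999, -0.0, -0.002]
ft_force: [-0.4, -0.1, 1.0]
width: 0.0853
grip_force: 0.0
```

>>> apply_moves(targets=[0,0,0,0,0,0,0.3,0,0,0,0,0,0,0.1,0,0,0,0,0,0,0,0,0,0,0,0,0,0,0,0,0,0,0,0,0], squeeze=45)

```text
t: 10.8
tcp_pos: [0.5396, 0.0873, 0.221]
ee_rot: [0.044, 0.999, 0.0, 0.001]
ft_force: [1.2, -0.9, 5.0]
width: 0.0285
grip_force: 45.4
```

```bash
python3 go.py .4705 -.245 .279 94
```

```text
t 10.8 tcp [0.5396 0.0873 0.221 ] yaw 174.96 q1q6 [  6. -79.] w 0.0285 f [ 1.2 -0.9  5. ] tilt [0.11 0.  ]
turn tz 81.0 shift cm before turn [  3.95 -33.7   -5.82] after [-32.66  -9.21  -5.8 ]
```

>>> apply_moves(targets=[0,0,-2,0,0,0,0,0,0,-3,0,0,0,0,0,0,-0.8,0,0,10.1,0,0,0,0,0,0,10.1,0,0,0,0,0,0,10.1,0,0,0,0,0,0,10.1,0,0,0,0,0,0,10.1,0,0,0,0,0,0,10.1,0])

```text
t: 11.8
tcp_pos: [0.5388, 0.0873, 0.2763]
ee_rot: [0.544, 0.839, -0.001, -0.001]
ft_force: [-0.4, -0.0, -3.2]
width: 0.0282
grip_force: 45.2
```

>>> apply_moves(targets=[0,0,0,0,0,10.1,0,0,0,0,0,0,10.1,0,-2.6,-3.2,0,0,0,0,0,-4,-3,0,0,0,0,0,-4,-3,0,0,0,0,0,-4,0,0,0,0,0,0,-4,0,0,0,0,0,0,-4,0,0,0,0,0,0])

```text
t: 12.8
tcp_pos: [0.4634, -0.1459, 0.2767]
ee_rot: [0.681, 0.732, -0.0, -0.001]
ft_force: [1.1, 0.5, -3.1]
width: 0.0288
grip_force: 45.7
```

>>> apply_moves(targets=[-4,0,0,0,0,0,0,-4,0,0,0,0,0,0,-2,0,0,0,0,0,0,0,0,0,0,0,0,0])

```text
t: 13.3
tcp_pos: [0.4709, -0.245, 0.2766]
ee_rot: [0.681, 0.732, -0.0, -0.001]
ft_force: [-0.4, 0.9, -2.5]
width: 0.0287
grip_force: 45.7
```

```bash
python3 go.py .4705 -.245 .221 94
python3 - <<'E'
from h import *
im,d,k=snap("top"); W=world(d,k)
m=(W[...,2]>.2)&(W[...,2]<.268)&(d>0)&(im[...,1]-im[...,0].astype(int)>30)&(W[...,1]<-.1)&(W[...,0]>.4)&(W[...,0]<.65)
P=W[m]; print(len(P),cv2.minAreaRect(P[:,:2].astype(np.float32)),P[:,2].max())
E
```

```text
t 13.3 tcp [ 0.4709 -0.245   0.2766] yaw 94.08 q1q6 [-31. -35.] w 0.0287 f [-0.4  0.9 -2.5] tilt [-0.13  0.1 ]
turn tz 0.1 shift cm before turn [-0.01 -0.03  5.56] after [ 0.   -0.04  5.56]
324 ((0.525339663028717, -0.2365589290857315), (0.1333778351545334, 0.08730985969305038), 23.484529495239258) 0.2679999748950195
```

>>> apply_moves(targets=[0,0,2,0,0,0,0,0,0,2,0,0,0,0,0,0,1,0,0,0,0,0,0,0.4,0,0,0,0,0,0,0,0,0,0,0])

```text
t: 13.98
tcp_pos: [0.4713, -0.2441, 0.2244]
ee_rot: [0.681, 0.733, 0.0, 0.0]
ft_force: [-0.3, 0.3, -3.4]
width: 0.0286
grip_force: 45.7
```

>>> apply_moves(targets=[0,0,0.2,0,0,0,0,0,0,0,0,0,0,0])

```text
t: 14.22
tcp_pos: [0.4713, -0.2446, 0.2223]
ee_rot: [0.681, 0.732, 0.0, 0.0]
ft_force: [0.4, -1.1, -4.2]
width: 0.0285
grip_force: 45.7
```

>>> apply_moves(targets=[0,0,0.15,0,0,0,0,0,0,0.1,0,0,0,0,0,0,0,0,0,0,0])

```text
t: 14.6
tcp_pos: [0.4715, -0.2448, 0.221]
ee_rot: [0.681, 0.732, 0.0, 0.001]
ft_force: [0.3, 0.9, 5.1]
width: 0.0285
grip_force: 46.8
```

>>> apply_moves(targets=[0,0,0,0,0,0,0.5,0,0,0,0,0,0,0.8,0,0,0,0,0,0,1,0,0,0,0,0,0,1,0,0,-3,0,0,0,1,0,0,-4,0,0,0,1,0,0,-4,0,0,0,1,0,0,0,0,0,0,1])

```text
t: 15.6
tcp_pos: [0.4718, -0.2449, 0.3335]
ee_rot: [0.681, 0.732, 0.001, 0.003]
ft_force: [0.6, -0.0, 0.1]
width: 0.0857
grip_force: 0.0
```

```bash
python3 - <<'E'
from h import *
k=cam("top"); im,d,k=snap("top","t4.png"); W=world(d,k)
def sel(lo,hi,y0,y1): 
    m=(d>0)&(W[...,2]>lo)&(W[...,2]<hi)&(W[...,1]>y0)&(W[...,1]<y1)&(W[...,0]>.58)&(W[...,0]<.68)
    P=W[m];print(len(P),cv2.minEnclosingCircle(P[:,:2].astype(np.float32)),cv2.minAreaRect(P[:,:2].astype(np.float32)),np.median(P[:,2]))
sel(.097,.112,-.11,-.01); sel(.070,.084,.05,.13)
E
python3 go.py .626 -.062 .333 90
```

```text
129 ((0.6330856680870056, -0.05192325636744499), 0.02544608898460865) ((0.6333696246147156, -0.0519048348069191), (0.046882398426532745, 0.04963493347167969), 45.73460006713867) 0.10398827773604036
193 ((0.6251134872436523, 0.09890896081924438), 0.024896984919905663) ((0.6254299283027649, 0.09864697605371475), (0.04539905861020088, 0.044417932629585266), 7.329576015472412) 0.07601974334278117
t 15.65 tcp [ 0.4716 -0.2448  0.331 ] yaw 94.18 q1q6 [-31. -35.] w 0.0853 f [-0.2  0.7 -0.2] tilt [ 0.16 -0.09]
turn tz 4.2 shift cm before turn [17.1  16.73 -0.19] after [18.28 15.44 -0.2 ]
```

View pics/t4.png

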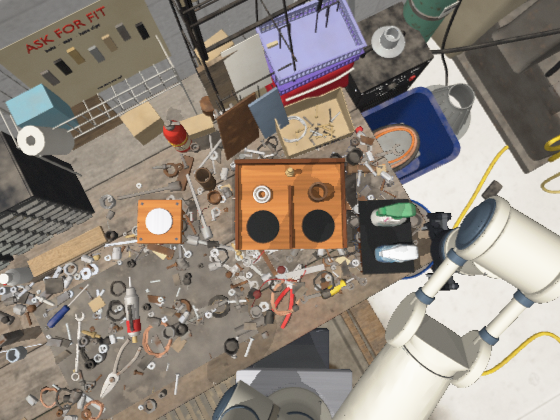

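Both bottles are standing on the mat, green at (395,212) and white at (397,253). Both discs are free. The coupling is at (320,192) and the bearing at (262,194).

>>> apply_moves(targets=[0,0,0,0,0,4.2,1,4.8,4,0,0,0,0,1,4.8,4,0,0,0,0,1,4.8,4,0,0,0,0,1,4.9,4.1,0,0,0,0,1,0,0,6,0,0,0,1,0,0,4,0,0,0,1,0,0,0,0,0,0,1])

```text
t: 16.65
tcp_pos: [0.6291, -0.0521, 0.2221]
ee_rot: [0.707, 0.707, -0.004, -0.005]
ft_force: [-0.2, -0.4, 0.4]
width: 0.0853
grip_force: 0.0
```

```bash
python3 - <<'E'
from h import *
im,d,k=snap("wrist","w5.png"); W=world(d,k)
m=(d>0)&(W[...,2]>.097)&(W[...,2]<.112)&(W[...,1]>-.1)&(W[...,1]<0)&(W[...,0]>.58)&(W[...,0]<.68)
P=W[m];print(len(P),cv2.minEnclosingCircle(P[:,:2].astype(np.float32)),np.median(P[:,2]))
E
python3 go.py .633 -.052 .065 90
```

```text
870 ((0.6320515871047974, -0.05278225615620613), 0.02515193447470665) 0.10440114097820416
t 16.7 tcp [ 0.6302 -0.0525  0.2266] yaw 89.98 q1q6 [-8. -8.] w 0.0856 f [ 0.7  0.7 -0.2] tilt [-0.33  0.04]
turn tz -0.0 shift cm before turn [ 0.04  0.38 16.15] after [ 0.05  0.28 16.16]
```

>>> apply_moves(targets=[0,0.2,5,0,0,0,1,0,0,5,0,0,0,1,0,0,3,0,0,0,1,0,0,2,0,0,0,1,0,0,1,0,0,0,1,0,0,0,0,0,0,1])

```text
t: 17.45
tcp_pos: [0.6338, -0.0528, 0.0704]
ee_rot: [0.707, 0.707, 0.0, 0.0]
ft_force: [0.2, -0.5, -0.2]
width: 0.0855
grip_force: 0.0
```

>>> apply_moves(targets=[0,0,0,0,0,0,0.6,0,0,0,0,0,0,0.3,0,0,0,0,0,0,0.1,0,0,0,0,0,0,0.1], squeeze=50)

```text
t: 17.95
tcp_pos: [0.6329, -0.0531, 0.0731]
ee_rot: [0.707, 0.707, -0.0, 0.001]
ft_force: [-21.3, -1.1, 33.1]
width: 0.0129
grip_force: 17.5
```

```bash
python3 go.py .5493 .376 .13 90
```

```text
t 17.95 tcp [ 0.6329 -0.0531  0.0731] yaw 89.97 q1q6 [-8. -8.] w 0.0129 f [-21.3  -1.1  33.1] tilt [ 0.03 -0.06]
turn tz -0.0 shift cm before turn [42.9  -8.38 -5.74] after [42.91 -8.36 -5.69]
```

>>> apply_moves(targets=[0,0,0,0,0,0,0.5,0,0,0,0,0,0,1,0,0,0,0,0,0,1,0,0,0,0,0,0,1,0,0,-6,0,0,0,1,0,0,-6,0,0,0,1,0,0,-3,0,0,0,1,0,0,0,0,0,0,1])

```text
t: 18.95
tcp_pos: [0.6345, -0.0528, 0.2231]
ee_rot: [0.707, 0.707, 0.002, 0.002]
ft_force: [1.2, -0.6, -0.5]
width: 0.0852
grip_force: 0.0
```

```bash
python3 - <<'E'
from h import *
im,d,k=snap("wrist","w6.png"); W=world(d,k)
m=(d>0)&(W[...,2]>.085)&(W[...,2]<.125)&(W[...,1]>-.1)&(W[...,1]<0)&(W[...,0]>.56)&(W[...,0]<.69)
P=W[m];print(len(P),cv2.minEnclosingCircle(P[:,:2].astype(np.float32)),np.median(P[:,2]),P[:,2].max())
E
python3 go.py .633 -.052 .065 90
```

```text
1082 ((0.6327611804008484, -0.05281311273574829), 0.02510523609817028) 0.10406694042218834 0.10694667912774058
t 19.0 tcp [ 0.6338 -0.0527  0.2201] yaw 89.98 q1q6 [-8. -8.] w 0.0855 f [-0.1  0.  -0.6] tilt [ 0.1  -0.02]
turn tz -0.0 shift cm before turn [ 0.07 -0.1  15.51] after [ 0.07 -0.08 15.51]
```

View pics/w6.png

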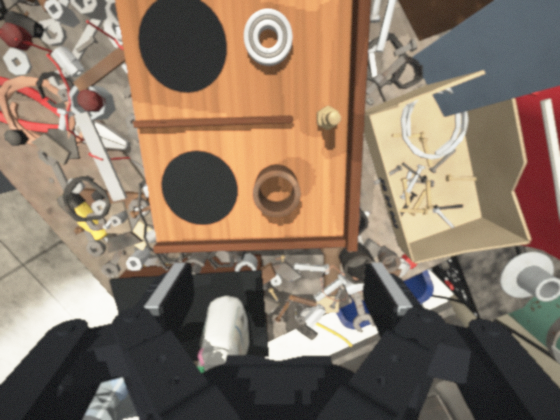

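The coupling is still standing where it was, at (277,190), but the pads rode off its rim. I'll go deeper and close in steps.

>>> apply_moves(targets=[0,-0.1,5,0,0,0,1,0,0,5,0,0,0,1,0,0,3,0,0,0,1,0,0,2,0,0,0,1,0,0,0.7,0,0,0,1,0,0,0,0,0,0,1,0,0,0,0,0,0,0.8])

```text
t: 19.88
tcp_pos: [0.6333, -0.0528, 0.0643]
ee_rot: [0.707, 0.707, 0.001, 0.001]
ft_force: [0.6, 0.5, -0.1]
width: 0.0701
grip_force: 0.0
```

```bash
python3 go.py .6325 -.0525 .061 90; python3 -c "
from h import *
snap('wrist','w7.png')"
```

```text
t 19.88 tcp [ 0.6333 -0.0528  0.0643] yaw 89.98 q1q6 [-8. -8.] w 0.0701 f [ 0.6  0.5 -0.1] tilt [ 0.16 -0.02]
turn tz -0.0 shift cm before turn [ 0.03 -0.08  0.33] after [ 0.03 -0.08  0.33]
```

View pics/w7.png

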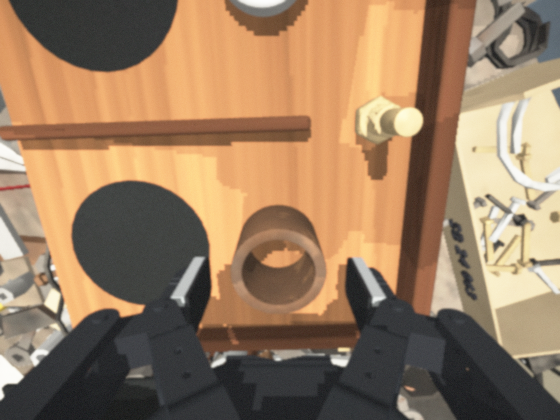

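The fingers straddle the coupling evenly. Its rim centre is at (280,270) and the tips are at (190,280) and (370,280).

>>> apply_moves(targets=[0,0,0.3,0,0,0,0.7,0,0,0,0,0,0,0.6,0,0,0,0,0,0,0.55,0,0,0,0,0,0,0.55], squeeze=50)

```text
t: 20.42
tcp_pos: [0.6329, -0.0527, 0.0601]
ee_rot: [0.707, 0.707, 0.001, 0.001]
ft_force: [2.0, 0.2, 2.8]
width: 0.0478
grip_force: 40.9
```

>>> apply_moves(targets=[0,0,0,0,0,0,0.5,0,0,0,0,0,0,0.5])

```text
t: 20.68
tcp_pos: [0.6329, -0.0527, 0.0602]
ee_rot: [0.707, 0.707, 0.0, 0.001]
ft_force: [1.0, -0.1, 3.9]
width: 0.0473
grip_force: 51.1
```

>>> apply_moves(targets=[0,0,-3,0,0,0,0.5,0,0,-6,0,0,0,0.5,0,-4,0,0,0,0,0.5,4,-4.3,0,0,0,0,0.5,5.5,0,0,0,0,0,0.5,5.5,0,0,0,0,0,0.5,5.5,0,0,0,0,0,0.5,5.5,0,0,0,0,0,0.5])

```text
t: 21.68
tcp_pos: [0.548, 0.2086, 0.1472]
ee_rot: [0.707, 0.707, -0.002, -0.001]
ft_force: [0.1, -0.1, -3.1]
width: 0.0469
grip_force: 53.5
```

>>> apply_moves(targets=[5.5,0,0,0,0,0,0.5,5.5,0,0,0,0,0,0.5,3.9,0,0,0,0,0,0.5,2,0,0,0,0,0,0.5,0,0,0,0,0,0,0.5])

```text
t: 22.3
tcp_pos: [0.5486, 0.3768, 0.1474]
ee_rot: [0.707, 0.707, -0.002, -0.0]
ft_force: [0.6, -1.1, -3.3]
width: 0.0474
grip_force: 53.5
```

```bash
python3 go.py .5493 .376 .0605 90
python3 - <<'E'
from h import *
im,d,k=snap("wrist"); W=world(d,k)
im=im.astype(int)
m=(d>0)&(abs(W[...,2]-.062)<.012)&(im.min(-1)>140)&(W[...,1]>.3)&(W[...,1]<.44)&(W[...,0]>.48)&(W[...,0]<.62)
P=W[m];print(len(P),cv2.minEnclosingCircle(P[:,:2].astype(np.float32)),np.median(P[:,2]))
m=(d>0)&(W[...,2]>.14)&(W[...,2]<.21)&(W[...,1]>.3)&(W[...,1]<.44)&(W[...,0]>.48)&(W[...,0]<.62)&(im[...,0]-im[...,2]>20)
P=W[m];print(len(P),cv2.minEnclosingCircle(P[:,:2].astype(np.float32)),np.percentile(P[:,2],[5,50,95]))
E
```

```text
t 22.3 tcp [0.5486 0.3768 0.1474] yaw 90.06 q1q6 [32. 31.] w 0.0474 f [ 0.6 -1.1 -3.3] tilt [-0.18 -0.12]
turn tz 0.1 shift cm before turn [-0.06  0.09  8.69] after [-0.08  0.07  8.69]
3207 ((0.5487360954284668, 0.377763569355011), 0.08227093517780304) 0.062472876258589216
7323 ((0.5527510643005371, 0.3834180235862732), 0.03331736847758293) [0.15609693 0.18536695 0.1923156 ]
```

>>> apply_moves(targets=[-0.05,0.08,3,0,0,0,0.5,0,0,3,0,0,0,0.5,0,0,1.5,0,0,0,0.5,0,0,0.8,0,0,0,0.5,0,0,0,0,0,0,0.5])

```text
t: 22.98
tcp_pos: [0.5505, 0.3755, 0.0667]
ee_rot: [0.707, 0.707, 0.0, 0.0]
ft_force: [0.7, 0.3, -3.2]
width: 0.0471
grip_force: 53.5
```

>>> apply_moves(targets=[0,0,0.2,0,0,0,0.5,0,0,0,0,0,0,0.5])

```text
t: 23.22
tcp_pos: [0.5507, 0.3761, 0.0654]
ee_rot: [0.707, 0.707, 0.001, 0.0]
ft_force: [-0.3, 0.4, -3.7]
width: 0.0473
grip_force: 53.5
```

>>> apply_moves(targets=[0,-0.12,0.25,0,0,0,0.5,0,0,0.15,0,0,0,0.5,0,0,0,0,0,0,0.5])

```text
t: 23.6
tcp_pos: [0.5491, 0.3759, 0.0603]
ee_rot: [0.707, 0.707, -0.0, -0.0]
ft_force: [-0.4, 0.3, -3.0]
width: 0.0474
grip_force: 53.5
```

>>> apply_moves(targets=[0,0,0.15,0,0,0,0.5,0,0,0,0,0,0,0.5])

```text
t: 23.85
tcp_pos: [0.5492, 0.3759, 0.0602]
ee_rot: [0.707, 0.707, 0.0, 0.0]
ft_force: [-2.6, -2.3, 4.6]
width: 0.0473
grip_force: 54.3
```

>>> apply_moves(targets=[0,0,0,0,0,0,0.65,0,0,0,0,0,0,0.85,0,0,0,0,0,0,1,0,0,-3,0,0,0,1,0,0,-6,0,0,0,1,0,0,-6,0,0,0,1,0,0,-6,0,0,0,1,0,0,-6,0,0,0,1])

```text
t: 24.85
tcp_pos: [0.5489, 0.3757, 0.3311]
ee_rot: [0.707, 0.707, 0.0, 0.0]
ft_force: [0.9, 0.8, -0.2]
width: 0.0854
grip_force: 0.0
```

>>> apply_moves(targets=[-6,0,0,0,0,0,1,-6,0,0,0,0,0,1,-6,0,0,0,0,0,1,-6,0,0,0,0,0,1,-6,0,0,0,0,0,1,-6,0,0,0,0,0,1,-6,0,0,0,0,0,1])

```text
t: 25.72
tcp_pos: [0.5488, -0.046, 0.3291]
ee_rot: [0.707, 0.707, 0.0, 0.0]
ft_force: [0.9, 0.1, 0.3]
width: 0.0852
grip_force: 0.0
```

```bash
cat > chk.py <<'E'
from h import *
import sys
im,d,k=snap("top",sys.argv[1]); W=world(d,k); imi=im.astype(int)
def B(x0,x1,y0,y1,z0,z1): return (d>0)&(W[...,0]>x0)&(W[...,0]<x1)&(W[...,1]>y0)&(W[...,1]<y1)&(W[...,2]>z0)&(W[...,2]<z1)
def c(m,n):
    P=W[m]
    if len(P)>5: print(n,len(P),"circ",np.round(sum(map(list,[cv2.minEnclosingCircle(P[:,:2].astype(np.float32))[0]]),[]),4),"rect",cv2.minAreaRect(P[:,:2].astype(np.float32)),np.median(P[:,2]).round(4))
c(B(.49,.61,.3,.45,.097,.112),"coupling")
c(B(.49,.61,.3,.45,.05,.075)&(imi.min(-1)>150),"disc")
c(B(.48,.66,.05,.15,.070,.084),"bearing")
bl=imi.max(-1)<60
c(bl&B(.48,.6,-.12,.0,.05,.075),"bayR"); c(bl&B(.48,.6,.03,.16,.05,.075),"bayL")
for x0,x1,y0,y1,n in((.52,.64,-.33,-.14,"heads mat back"),(.4,.522,-.33,-.14,"mat front"),(.4,.62,-.13,.02,"laneR"),(.4,.62,.02,.2,"laneL")): c(B(x0,x1,y0,y1,.243,.285),n)
E
python3 chk.py t8.png; python3 go.py .5703 -.2418 .33 93.5
```

```text
coupling 138 circ [0.5497 0.3761] rect ((0.5496755838394165, 0.37642455101013184), (0.048759862780570984, 0.047623444348573685), 46.5562629699707) 0.1037
disc 140 circ [0.5428 0.3989] rect ((0.5418694019317627, 0.40128517150878906), (0.07082568109035492, 0.10143817216157913), 15.787664413452148) 0.0618
bearing 194 circ [0.6256 0.0986] rect ((0.6256428360939026, 0.09892526268959045), (0.04474247992038727, 0.04341644048690796), 1.0467560291290283) 0.0759
bayR 109 circ [ 0.5396 -0.0538] rect ((0.5365923643112183, -0.05191909521818161), (0.08308877050876617, 0.04859885573387146), 63.24987030029297) 0.0623
bayL 783 circ [0.54   0.0928] rect ((0.5404229760169983, 0.09321120381355286), (0.08206022530794144, 0.08415816724300385), 1.3257553577423096) 0.0626
heads mat back 39 circ [ 0.567  -0.2524] rect ((0.5636721253395081, -0.25663137435913086), (0.013724181801080704, 0.029330797493457794), 51.82880783081055) 0.2541
mat front 363 circ [ 0.4713 -0.2294] rect ((0.4724511206150055, -0.22964034974575043), (0.03157016262412071, 0.06804980337619781), 1.0358268022537231) 0.271
t 25.77 tcp [ 0.5484 -0.053   0.3286] yaw 89.55 q1q6 [-9. -9.] w 0.0855 f [-0.  -3.8  0. ] tilt [-0.02 -0.25]
turn tz -4.0 shift cm before turn [-18.86   2.34  -0.06] after [-18.97   1.03  -0.14]
```

>>> apply_moves(targets=[0,0,0,0,0,-4,1,-5,0.2,0,0,0,0,1,-5,0.2,0,0,0,0,1,-5,0.3,0,0,0,0,1,-4,0.3,0,0,0,0,1,0,0,0,0,0,0,1])

```text
t: 26.52
tcp_pos: [0.5721, -0.2356, 0.3272]
ee_rot: [0.684, 0.73, -0.001, -0.001]
ft_force: [0.1, 0.8, -0.3]
width: 0.0856
grip_force: 0.0
```

```bash
cat > hd.py <<'E'
from h import *
import sys
x0,x1,y0,y1=map(float,sys.argv[1:5])
im,d,k=snap("wrist",sys.argv[5] if len(sys.argv)>5 else None); W=world(d,k)
m=(W[...,2]>.245)&(W[...,2]<.285)&(d>0)&(W[...,1]>y0)&(W[...,1]<y1)&(W[...,0]>x0)&(W[...,0]<x1)
P=W[m]; r=cv2.minAreaRect(P[:,:2].astype(np.float32)); print(len(P),r,P[:,2].max())
E
python3 hd.py .53 .63 -.34 -.14 w9.png;python3 go.py .5703 -.2418 .218 93.5
```

```text
3066 ((0.5672731995582581, -0.2193005383014679), (0.03303781524300575, 0.08921600133180618), 4.264858245849609) 0.2714730143621519
t 26.57 tcp [ 0.5722 -0.2339  0.3279] yaw 93.86 q1q6 [-25. -29.] w 0.085 f [-0.4  0.7  0.2] tilt [-0.07  0.05]
turn tz 0.4 shift cm before turn [-0.79 -0.22 10.99] after [-0.78 -0.23 10.99]
```

View pics/w9.png

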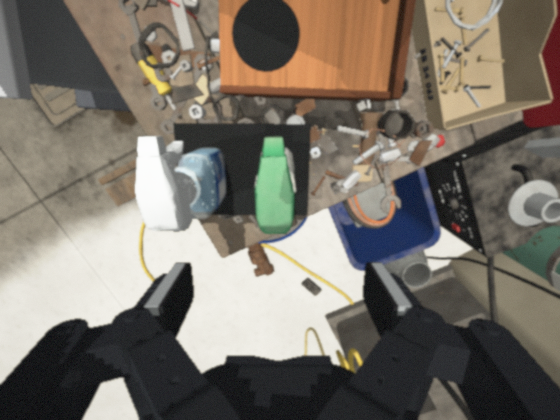

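The view shows both bottles upright on the mat, with green under the gripper at (275,185) and its nozzle toward the rack.

>>> apply_moves(targets=[-0.8,-0.25,3,0,0,0,1,0,0,3,0,0,0,1,0,0,3,0,0,0,1,0,0,2,0,0,0,1,0,0,0,0,0,0,1])

```text
t: 27.2
tcp_pos: [0.5697, -0.2394, 0.2173]
ee_rot: [0.682, 0.732, -0.0, -0.002]
ft_force: [0.5, -0.4, -0.0]
width: 0.0852
grip_force: 0.0
```

>>> apply_moves(targets=[0,0,0,0,0,0,0.3,0,0,0,0,0,0,0.1,0,0,0,0,0,0,0,0,0,0,0,0,0,0,0,0,0,0,0,0,0], squeeze=40)

```text
t: 27.82
tcp_pos: [0.5704, -0.2414, 0.2201]
ee_rot: [0.682, 0.731, 0.0, 0.001]
ft_force: [-0.4, -0.7, 4.1]
width: 0.0284
grip_force: 40.3
```

```bash
python3 go.py .5442 -.0562 .279 181.6
```

```text
t 27.82 tcp [ 0.5704 -0.2414  0.2201] yaw 93.96 q1q6 [-26. -30.] w 0.0284 f [-0.4 -0.7  4.1] tilt [ 0.09 -0.05]
turn tz -87.6 shift cm before turn [18.65 -1.32 -5.91] after [ 2.1  18.59 -5.89]
```

>>> apply_moves(targets=[0,0,-2,0,0,0,0,0,0,-3.9,0,0,0,0,3,-0.3,0,0,0,0,0,4,-0.3,0,0,0,0,0,4,-0.3,0,0,0,0,0,4,-0.3,0,0,0,0,0,3.6,-0.1,0,0,0,-9.7,0,0,0,0,0,0,-9.7,0])

```text
t: 28.82
tcp_pos: [0.544, -0.054, 0.2774]
ee_rot: [0.545, 0.838, 0.0, -0.001]
ft_force: [-0.4, -0.7, -1.9]
width: 0.0278
grip_force: 39.8
```

>>> apply_moves(targets=[0,0,0,0,0,-9.7,0,0,0,0,0,0,-9.7,0,0,0,0,0,0,-9.8,0,0,0,0,0,0,-9.8,0,0,0,0,0,0,-9.8,0,0,0,0,0,0,-9.7,0,0,0,0,0,0,-9.7,0,0,0,0,0,0,0,0])

```text
t: 29.82
tcp_pos: [0.5442, -0.0564, 0.277]
ee_rot: [-0.013, 1.0, 0.0, -0.001]
ft_force: [0.7, -0.4, -1.8]
width: 0.0279
grip_force: 39.8
```

```bash
python3 go.py .5442 -.0562 .220 181.6; python3 hd.py .4 .62 -.12 0
```

```text
t 29.82 tcp [ 0.5442 -0.0564  0.277 ] yaw -178.51 q1q6 [  -9. -101.] w 0.0279 f [ 0.7 -0.4 -1.8] tilt [-0.09  0.02]
turn tz -0.1 shift cm before turn [-0.01  0.02  5.7 ] after [-0.01  0.02  5.7 ]
32 ((0.521077573299408, -0.059114325791597366), (0.0099308667704463, 0.040063951164484024), 10.85737419128418) 0.26409601435567565
```

Position is spot on; lowering.

>>> apply_moves(targets=[0,0,2,0,0,0,0,0,0,2,0,0,0,0,0,0,1,0,0,0,0,0,0,0.5,0,0,0,0,0,0,0,0,0,0,0])

```text
t: 30.5
tcp_pos: [0.5443, -0.0565, 0.2231]
ee_rot: [-0.013, 1.0, 0.0, 0.0]
ft_force: [-0.2, 0.4, -1.4]
width: 0.0278
grip_force: 39.8
```

>>> apply_moves(targets=[0,0,0.2,0,0,0,0,0,0,0,0,0,0,0])

```text
t: 30.75
tcp_pos: [0.5444, -0.0565, 0.2213]
ee_rot: [-0.014, 1.0, -0.0, 0.0]
ft_force: [0.2, 0.3, -1.4]
width: 0.028
grip_force: 39.8
```

>>> apply_moves(targets=[0,0,0.15,0,0,0,0,0,0,0.1,0,0,0,0,0,0,0,0,0,0,0])

```text
t: 31.12
tcp_pos: [0.5446, -0.0566, 0.2201]
ee_rot: [-0.014, 1.0, -0.0, 0.001]
ft_force: [-0.3, 0.3, 5.4]
width: 0.0285
grip_force: 40.6
```

>>> apply_moves(targets=[0,0,0,0,0,0,0.5,0,0,0,0,0,0,0.8,0,0,0,0,0,0,1,0,0,0,0,0,0,1,0,0,-3,0,0,0,1,0,0,-4,0,0,0,1,0,0,-4,0,0,0,1,0,0,0,0,0,0,1])

```text
t: 32.12
tcp_pos: [0.545, -0.0566, 0.3326]
ee_rot: [-0.014, 1.0, -0.001, 0.003]
ft_force: [0.0, -0.2, 1.0]
width: 0.0855
grip_force: 0.0
```

```bash
python3 hd.py .4 .62 -.12 0.02 w10.png; python3 go.py .4715 -.2445 .330 94
```

```text
3037 ((0.5219069123268127, -0.059068530797958374), (0.08969810605049133, 0.03312230482697487), 0.9797286987304688) 0.2715229515306075
t 32.17 tcp [ 0.5448 -0.0566  0.33  ] yaw -178.42 q1q6 [  -9. -101.] w 0.0856 f [-0.5  0.1 -1. ] tilt [ 0.18 -0.03]
turn tz 87.6 shift cm before turn [ 7.840e+00 -1.859e+01 -1.000e-02] after [-18.24  -8.62  -0.  ]
```

View pics/w10.png

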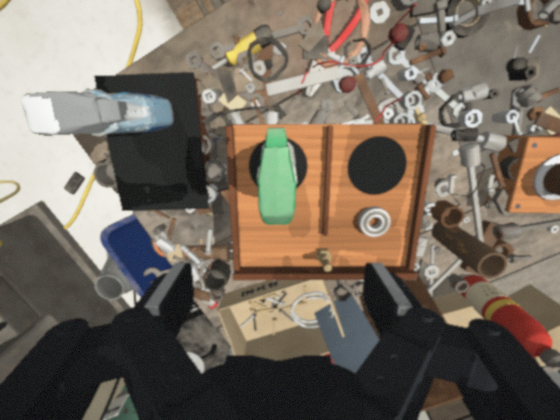

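Green now stands upright in the right lane, with its nozzle straight out the front at (277,135).

>>> apply_moves(targets=[2.6,-4.7,0,0,0,0,1,2.6,-4.7,0,0,0,0,1,2.6,-4.6,0,0,0,0,1,0,-4.6,0,0,0,0,1,0,0,0,0,0,9.7,1,0,0,0,0,0,9.7,1,0,0,0,0,0,9.7,1,0,0,0,0,0,9.7,1])

```text
t: 33.17
tcp_pos: [0.4712, -0.2445, 0.3262]
ee_rot: [0.322, 0.947, 0.0, -0.002]
ft_force: [1.2, 0.4, 0.1]
width: 0.0857
grip_force: 0.0
```

>>> apply_moves(targets=[0,0,0,0,0,9.8,1,0,0,0,0,0,9.8,1,0,0,0,0,0,9.8,1,0,0,0,0,0,9.7,1,0,0,0,0,0,9.7,1,0,0,0,0,0,0,1])

```text
t: 33.92
tcp_pos: [0.4712, -0.2444, 0.3266]
ee_rot: [0.682, 0.732, -0.0, -0.001]
ft_force: [0.3, -0.1, -0.8]
width: 0.0849
grip_force: 0.0
```

```bash
python3 hd.py .4 .54 -.34 -.14; python3 go.py .4713 -.2445 .22 94
```

```text
3127 ((0.469936341047287, -0.2232956886291504), (0.03270589932799339, 0.08608647435903549), 4.225533962249756) 0.2762153172461219
t 33.98 tcp [ 0.4713 -0.2445  0.3269] yaw 94.18 q1q6 [-31. -35.] w 0.0857 f [-0.2  0.3  0.1] tilt [-0.11  0.07]
turn tz 0.2 shift cm before turn [-0.02  0.02 10.69] after [-0.    0.   10.69]
```

>>> apply_moves(targets=[0,0,3,0,0,0,1,0,0,3,0,0,0,1,0,0,3,0,0,0,1,0,0,1.8,0,0,0,1,0,0,0,0,0,0,1])

```text
t: 34.6
tcp_pos: [0.4706, -0.244, 0.2179]
ee_rot: [0.681, 0.732, -0.0, -0.002]
ft_force: [-0.1, 0.2, 0.0]
width: 0.085
grip_force: 0.0
```

>>> apply_moves(targets=[0,0,0,0,0,0,0.3,0,0,0,0,0,0,0.1,0,0,0,0,0,0,0,0,0,0,0,0,0,0,0,0,0,0,0,0,0], squeeze=45)

```text
t: 35.22
tcp_pos: [0.4718, -0.2448, 0.2214]
ee_rot: [0.682, 0.731, 0.0, 0.001]
ft_force: [0.2, 0.1, 5.1]
width: 0.0286
grip_force: 45.8
```

```bash
python3 go.py .5401 .0932 .32 181.6
```

```text
t 35.23 tcp [ 0.4718 -0.2448  0.2214] yaw 93.98 q1q6 [-31. -35.] w 0.0286 f [0.2 0.1 5.1] tilt [ 0.1  -0.06]
turn tz -87.6 shift cm before turn [33.23  9.18 -9.88] after [-7.77 33.6  -9.86]
```

>>> apply_moves(targets=[0,0,-2,0,0,0,0,0,0,-4,0,0,0,0,0.3,-3,0,0,0,0,0,0.3,-3,0,0,0,0,0,0,-2.7,0,0,0,0,0,0,0,0,0,0,0,0])

```text
t: 35.98
tcp_pos: [0.383, -0.2446, 0.28]
ee_rot: [0.683, 0.731, -0.0, -0.0]
ft_force: [1.4, -1.0, -3.6]
width: 0.0286
grip_force: 45.5
```

>>> apply_moves(targets=[4.2,0.3,0,0,0,0,0,4.2,0.3,0,0,0,0,0,4.2,0.3,0,0,0,0,0,4.2,0.3,0,0,0,0,0,4.2,0.3,0,0,0,0,0,4.2,0.3,0,0,0,0,0,4.2,0.3,0,0,0,0,0,4.3,0.3,0,0,0,0,0])

```text
t: 36.98
tcp_pos: [0.3849, 0.0951, 0.2795]
ee_rot: [0.682, 0.731, -0.0, -0.0]
ft_force: [0.7, -1.0, -3.5]
width: 0.0289
grip_force: 45.6
```

>>> apply_moves(targets=[0,0,0,0,0,-9.7,0,0,0,0,0,0,-9.7,0,0,0,0,0,0,-9.7,0,0,0,0,0,0,-9.7,0,0,0,0,0,0,-9.8,0,0,0,0,0,0,-9.8,0,0,0,0,0,0,-9.8,0,0,0,0,0,0,-9.7,0])

```text
t: 37.98
tcp_pos: [0.385, 0.0937, 0.2794]
ee_rot: [0.068, 0.998, -0.0, -0.001]
ft_force: [0.9, -0.3, -2.9]
width: 0.0284
grip_force: 45.3
```

```bash
python3 go.py .5401 .0932 .28 181.6
```

```text
t 37.98 tcp [0.385  0.0937 0.2794] yaw 172.23 q1q6 [  9. -73.] w 0.0284 f [ 0.9 -0.3 -2.9] tilt [-0.11  0.  ]
turn tz -9.4 shift cm before turn [-15.37   2.04  -0.09] after [-15.5   -0.49  -0.06]
```

>>> apply_moves(targets=[0,0,0,0,0,-9.4,0,-3,0,0,0,0,0,0,-3.5,-0.2,0,0,0,0,0,-3.5,-0.2,0,0,0,0,0,-3,-0.1,0,0,0,0,0,-2.5,0,0,0,0,0,0,0,0,0,0,0,0,0])

```text
t: 38.85
tcp_pos: [0.5409, 0.0921, 0.2776]
ee_rot: [-0.011, 1.0, -0.0, -0.002]
ft_force: [-1.1, 0.1, -2.9]
width: 0.0287
grip_force: 45.4
```

```bash
python3 go.py .5401 .0932 .221 181.6
```

```text
t 38.85 tcp [0.5409 0.0921 0.2776] yaw -178.72 q1q6 [  6. -85.] w 0.0287 f [-1.1  0.1 -2.9] tilt [-0.26 -0.01]
turn tz -0.3 shift cm before turn [0.05 0.11 5.66] after [0.08 0.11 5.66]
```

>>> apply_moves(targets=[0.05,0.1,2,0,0,-0.3,0,0,0,2,0,0,0,0,0,0,1,0,0,0,0,0,0,0.4,0,0,0,0,0,0,0,0,0,0,0])

```text
t: 39.48
tcp_pos: [0.5393, 0.0928, 0.2268]
ee_rot: [-0.014, 1.0, 0.0, 0.0]
ft_force: [-0.1, -1.1, -3.1]
width: 0.0286
grip_force: 45.4
```

>>> apply_moves(targets=[0,0,0.15,0,0,0,0,0,0,0,0,0,0,0])

```text
t: 39.72
tcp_pos: [0.5395, 0.0927, 0.2254]
ee_rot: [-0.014, 1.0, 0.0, 0.0]
ft_force: [0.6, 0.7, -3.5]
width: 0.0289
grip_force: 45.4
```

>>> apply_moves(targets=[0,0,0.25,0,0,0,0,0,0,0.1,0,0,0,0,0,0,0.1,0,0,0,0,0,0,0,0,0,0,0])

```text
t: 40.22
tcp_pos: [0.5395, 0.0927, 0.2216]
ee_rot: [-0.014, 1.0, 0.0, 0.001]
ft_force: [-1.4, 0.6, 4.9]
width: 0.0288
grip_force: 46.2
```

Contact. Release and rise, then back off for a check.

>>> apply_moves(targets=[0,0,0,0,0,0,0.5,0,0,0,0,0,0,0.8,0,0,0,0,0,0,1,0,0,0,0,0,0,1,0,0,-3,0,0,0,1,0,0,-4,0,0,0,1,0,0,-4,0,0,0,1,0,0,0,0,0,0,1])

```text
t: 41.22
tcp_pos: [0.5401, 0.0928, 0.3346]
ee_rot: [-0.014, 1.0, 0.0, 0.004]
ft_force: [0.2, -0.5, 0.2]
width: 0.0853
grip_force: 0.0
```

```bash
python3 hd.py .4 .62 .03 .18
```

```text
2970 ((0.5157394409179688, 0.09097079932689667), (0.08330440521240234, 0.032762251794338226), 3.4538357257843018) 0.27625676167481045
```

>>> apply_moves(targets=[0,-5,-2,0,0,0,1,0,-6,0,0,0,0,1,0,-6,0,0,0,0,1,0,-6,0,0,0,0,1,0,-6,0,0,0,0,1,0,-6,0,0,0,0,1,0,0,0,0,0,0,1])

```text
t: 42.15
tcp_pos: [0.5482, -0.2614, 0.346]
ee_rot: [-0.011, 1.0, 0.001, -0.003]
ft_force: [0.8, -0.1, -1.0]
width: 0.0856
grip_force: 0.0
```

```bash
python3 chk.py t12.png; python3 -c "
from h import *
snap('scene','s12.png');print(arm.state()['tcp_pos'])
a=cv2.imread('pics/t12.png')[140:270,110:430];b=cv2.imread('pics/s12.png')[110:350,150:420]
cv2.imwrite('pics/c12.png',np.vstack([cv2.resize(a,(640,260)),cv2.resize(b,(360,320))[:, :360] if 0 else np.pad(cv2.resize(b,(360,320)),((0,0),(0,280),(0,0)))]))"
```

```text
coupling 141 circ [0.5502 0.3763] rect ((0.549777090549469, 0.3761393427848816), (0.048762768507003784, 0.04869825020432472), 16.82091522216797) 0.104
disc 139 circ [0.5367 0.4027] rect ((0.54158616065979, 0.40326398611068726), (0.07012645155191422, 0.10550346970558167), 15.27357292175293) 0.0617
bearing 194 circ [0.5792 0.1077] rect ((0.5867351293563843, 0.08564431965351105), (0.16855137050151825, 0.04658930003643036), 18.968387603759766) 0.0757
bayR 169 circ [ 0.5427 -0.0383] rect ((0.5413958430290222, -0.02633044123649597), (0.07704591006040573, 0.026606885716319084), 6.243451118469238) 0.0627
bayL 278 circ [0.5395 0.092 ] rect ((0.5379579663276672, 0.09172586351633072), (0.07305695861577988, 0.08648368716239929), 4.057409763336182) 0.0625
laneR 479 circ [ 0.5225 -0.0567] rect ((0.5225207209587097, -0.0569402277469635), (0.088556207716465, 0.03179031237959862), 1.1475119590759277) 0.2661
laneL 471 circ [0.5189 0.0945] rect ((0.518580436706543, 0.09351395815610886), (0.08620008081197739, 0.0321497917175293), 1.1504712104797363) 0.2709
[ 0.54876487 -0.25766889  0.34816583]
```

View pics/c12.png

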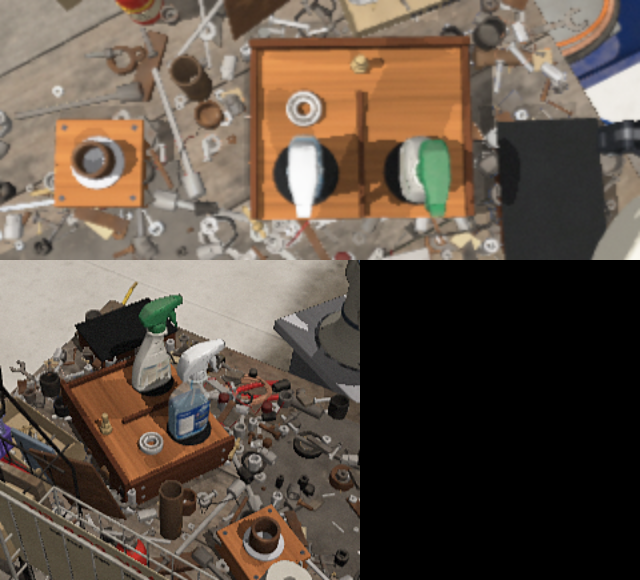

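The final view shows both bottles upright and centred on their discs, with nozzles to the front. The coupling is centred on the metal disc and the bearing is where it was. Handing in.

```bash
python3 -c "
from plant import arm
print(arm.finish_job())"
```

```text
the job is handed in; nothing more can be done
None
```

The job is handed in at about 42 s: my last camera check showed the coupling centred on the metal disc, both spray bottles upright on their own black discs with nozzles straight out the front, and the bearing left in place; the first grip on the coupling slipped off its rim without moving it, and the second held.

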